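Return the finned driver module through the flap of the returns box

ROBOT

A 7-joint arm with a two-finger parallel gripper is mounted at the origin on the work surface. World frame = base frame: x ahead of the robot, y to its left, z up, the work surface at z = 0. Lengths are in m, angles in rad, forces in N, time in s.
With the tool pointing down it reaches from about 0.425 to 1.025 m from the base axis. Payload 9.4 kg.
Tool frame: the origin (TCP) lies midway between the tips of the shut fingers; the grasp point (between the pads) lies 19 mm behind it (bot.grip_depth is the distance from the TCP to the grasp point, in m); z points along the fingers, y is the direction in which the jaws open and shut (so a half turn about z gives the same grasp; the last joint's range is limited). The gripper opens to 85 mm and grips with 20 to 120 N. Pads are 22 mm wide; open, the fingers measure 114 mm over their backs; the gripper's body (76 mm by 85 mm) begins 54 mm behind the grasp point. The pads swing forward as they close: fully open they stand 13 mm farther back than shut.
Start: joints at [1.162, 0.599, -0.003, 1.599, 0.002, 0.943, -0.08], TCP at [0.236, -0.685, 0.196] pointing down, gripper open.
Joint ranges: [-2.57, 2.57], [-0.35, 1.97], [-1.29, 1.29], [0.11, 2.56], [-1.05, 4.19], [0.11, 1.86], [-2.63, 2.63]. Speed limits (rad/s): [2.22, 2.22, 3.01, 3.01, 3.14, 3.14, 3.14].

INTERFACE

Orientations are given as a unit quaternion [x, y, z, w].
In Python, from plant import bot gives the robot as it stands.
- The arm moves only by the tool drive_tool, never from a script. Its argument "deltas" is one flat list of numbers, 5 for each row, row after row: the shift along the tool's x, y, z in units of 40 mm (1.0 is 40 mm), then the turn about the tool's z in units of 8 degrees (1.0 is 8 degrees), then the gripper command: -1 is shut, 1 is fully open, values between are in proportion. In form: [tx, ty, tz, yaw, hand, tx, ty, tz, yaw, hand, ...]. A call has 1 to 20 rows; each row shifts and turns the commanded pose from where the row before left it, along the tool's axes as they then stand; what a row does not reach is not made up. A row lasts 1/8 s, in which the tool goes at most 62.5 mm and 10.7 degrees, less where a joint would pass 70% of its speed; a pose out of reach is approached as far as the arm can. A call is refused whole if a number of a shift passes 1 or a number of a turn 1, either way. A call with a gripper value outside its range is refused whole. The fingers move at their own pace and stop on an object; "grip_force" is the grip in N (left out, the last holds). Time passes only in rows, so rows that do not move let the fingers close. It gives the time, the measured TCP pose, the force and the opening at its end, in the units of the state.
- bot.read_state(): the state, without advancing time (a new reading comes with each control period).
- bot.grab_frame(name): name is "scene" or "top" or "wrist"; returns (picture, depth): 400x640x3 uint8, red, green, blue; 400x640 float32, m along the optical axis (not along the pixel's ray), 0 where there is no reading.
- bot.camera_params(name): a dict with "fx", "fy", "cx", "cy" (pixels), "origin" and "orientation" of the camera in the world. Camera axes: x right, y up, looking along -z (the intrinsics and any distortion apply to the point x, -y, -z); pixel columns grow to the right and rows downward; lengths in m; the calibration is good to about 2 mm. The wrist camera is an equidistant fisheye: a pixel r from the principal point sees the ray r / f radians off the axis. A picture is of the moment at which its call begins: read the wrist's pose just before it. camera_params takes no time and is no camera call; for the wrist camera it gives the pose at the moment of the call.
- bot.hand_in(): hands the job in, once; it reports no verdict.
The state is a dict: "t": time; "qpos": joint angles; "dq": joint speeds; "tau": joint torques, N m; "tcp_pos": TCP position; "tcp_rot": TCP orientation; "wrist_force": force on the tool from outside, world axes, zero at the start; "wrist_torque": the same for the moment, N m; "finger_gap": opening from 0.0 (shut) to 1.0 (fully open).
Only numpy, scipy, OpenCV 4.12 (cv2) and the standard library are available. Lean on these libraries where they do the work, as an engineer would, in place of code of your own. Each camera call takes 0.05 s, during which the arm holds its last target.

TASK

With the fingertips, gently push the module with the cooling fins along its lane so that it swings the flap open, and slide it on through until it slips away down the chute behind; then draw the fingers back out so that the flap swings shut. Do not pick the module up or knock it along, and leave the plain module and everything else on the bench where they are.

Things in the scene. Friction and masses are not known exactly. Their poses are not given: they have to be found in the camera images.
- returns_box: Fixed returns box on the table, 318 x 210 x 151 mm. Origin: on the table, directly below the plane of the two flaps, midway between its two lanes. Its x axis is the way parts are fed (along the ledge, through the flaps, down the chutes), y to the left seen along x, z up. Ledge: flat polished top at z = 85 mm, from x = -160 to +5 mm. Chutes behind the flaps end at a wall at x = 150 mm; clear lid on top.
- lane_left (a point): On the ledge (z = 85 mm) in the flap plane (x = 0), middle of the left lane (y = +50.5 mm of the box). The lane is straight, along the box's x, 93 mm wide between 8 mm thick rails that stand 12 mm above the ledge. Its opening is 93 mm wide and 58 mm high, under a lintel 10 mm thick in x and 6 mm high (top of the box 66 mm above the ledge). Axes as the box.
- lane_right (a point): The same point of the right lane (y = -50.5 mm of the box), a lane of the same shape.
- brink_left (a point): End of the flat ledge in the left lane, 5 mm past the flap plane. From here a slippery steel chute falls at 28 degrees to the end wall. A module slides away down it by itself once its middle is well past this brink: push its rear end to between 20 mm before the flap plane and the flap plane. Fingers leaning back 20 degrees (tips foremost) reach the flap plane under the lintel.
- brink_right (a point): The same brink in the right lane.
- flap_left (a joint): Angle (rad) of the left lane's gravity flap: aluminium plate 86 wide, 52 high, 3 mm thick, 40 g, hinged along the top of the opening (x = 0, z = 141 mm of the box). 0 = hanging shut; grows to 1.45 as its lower edge is pushed in (+x). It opens inwards only, to a push under 1 N, and falls shut by its own weight as soon as nothing holds it open.
- flap_right (a joint): Angle (rad) of the right lane's flap, the same as the left.
- flap_left_edge (a point): Middle of the lower edge of the left flap; when shut, at x = 0, y = +50.5, z = 88 mm of the box (3 mm above the ledge).
- flap_right_edge (a point): Middle of the lower edge of the right flap; when shut, at x = 0, y = -50.5, z = 88 mm of the box.
- finned_module: The module to return: grey block 70 x 50 x 28 mm (x, y, z), the upper 14 mm being seven thin cooling fins that run along its 70 mm length; about 160 g, slides easily on the ledge. Origin: centre of its underside. It lies flat on the ledge in one of the two lanes (either may be drawn), its 70 mm length roughly along the lane, its centre 75 to 100 mm before the flap.
- plain_module: A module to leave alone: grey block of the same size, 70 x 50 x 28 mm, with a flat smooth lid and four small screws and no fins. Origin: centre of its underside. It lies in the other lane.
- breadboard: White solderless breadboard, 83 x 55 x 16 mm with its chip, lying on the table left of the box. Bystander. Origin: centre of its underside.
- solder_spool: Spool of solder standing on its flange, 54 mm across, 41 mm high, on the table left of the box. Bystander. Origin: centre of its underside.
- screwdriver: Screwdriver, 170 mm long, lying on the table right of the box. Bystander. Its origin lies under its length, its x axis along the shaft.
- flux_jar: Small jar, 40 mm across, 45 mm high, on the table right of the box. Bystander. Origin: centre of its underside.
- helping_hands: Helping-hands stand with a heavy foot 75 x 55 mm, a cross bar about 130 mm long and two clips, 130 mm high, far right. Bystander. Origin: centre of its underside.
- parts_tray: Divided component tray, 110 x 160 x 30 mm, far left. Bystander. Origin: centre of its underside.
There are look-alikes about, which are no part of the job. What is shaped like the finned_module but green or red is not meant.

How it is judged:
On the way, in this order (a step that is already met when the one before it is completed fails the run):
1. a flap is pushed open with the finned module in its opening (value of joint any of flap_left, flap_right above 0.4 rad and x of finned_module in the frame of returns_box above -0.036 m), for 0.1 s.
2. the finned module has slid down the chute (x of finned_module in the frame of returns_box between 0.06 and 0.15 m and z of finned_module in the frame of returns_box below 0.07 m), for 0.1 s.
At the end, for the whole second after the job is handed in: The finned module rests (under 0.02 m/s) in a chute behind the flaps (its origin 60 to 150 mm past the flap plane and less than 70 mm above the table), both flaps hang shut (under 0.06 rad), the plain module is within 15 mm and every other loose thing within 30 mm of where it was (all of step 2 and linear speed of finned_module below 0.02 m/s and value of joint each of flap_left, flap_right below 0.06 rad and distance of plain_module from where it was at the start of the episode below 0.015 m and distance of each of breadboard, solder_spool, screwdriver, flux_jar, helping_hands, parts_tray from where it was at the start of the episode below 0.03 m); the robot touches nothing.
It fails at once if the finned module is lifted off the ledge (z of finned_module in the frame of returns_box above 0.099 m).
It fails at once if the finned module is shot or knocked along the ledge (faster than 0.4 m/s before it reaches the flap) (x of finned_module in the frame of returns_box below -0.03 m and linear speed of finned_module above 0.4 m/s).
It fails at once if the plain module is moved by more than 15 mm (distance of plain_module from where it was at the start of the episode above 0.015 m).
It fails at once if a bystander is moved by more than 30 mm (distance of any of breadboard, solder_spool, screwdriver, flux_jar, helping_hands, parts_tray from where it was at the start of the episode above 0.03 m).
It also fails if it takes over 35 s, if anything falls off the work surface, if the arm or the gripper's body presses on something with over 40 N, if the wrist force passes 120 N, or if a joint passes its speed limit or range.

## Working session

There is one attempt and no reset: what is moved stays moved. The work goes in short steps, Python scripts to look and compute and a tool call to move; the robot and the scene stay as the last step left them, time stands still between calls to the robot, and variables do not carry over. Pictures are saved under pics/ and viewed, and the job is handed in when it is done.

Besides the shell and the picture viewer there is one more tool, called after "Emit:" as name(argument=value, ...) on one line, values as JSON. drive_tool: Moves the arm, as the interface text tells. Its arguments: {"type":"object","properties":{"deltas":{"type":"array","items":{"type":"number"}},"grip_force":{"type":"number"}},"required":["deltas"]}

```bash
ls; mkdir -p pics
python3 - <<'E'
from plant import bot
import cv2,numpy as np
for n in ("scene","top","wrist"):
    p=bot.camera_params(n); print(n,p)
    im,d=bot.grab_frame(n); cv2.imwrite(f"pics/{n}0.png",im[:,:,::-1]); np.save(f"{n}0.npy",d); print(d.min(),d.max())
print(bot.read_state())
E
```

```text
pics
scene {'fx': 518.6856512900507, 'fy': 518.6856512900507, 'cx': 315.1556420510307, 'cy': 196.28449363206065, 'origin': array([ 1.46839091, -0.82342632,  1.00643907]), 'orientation': array([0.41186631, 0.18154598, 0.34497515, 0.82365002])}
0.0 3.9994571
top {'fx': 413.29297879370773, 'fy': 413.29297879370773, 'cx': 315.1032452895747, 'cy': 201.01293504153776, 'origin': array([0.34817313, 0.03068513, 1.45624308]), 'orientation': array([ 0.06075214, -0.05520761, -0.69617427,  0.71316385])}
0.0 2.466105
wrist {'fx': 309.70691628693146, 'fy': 309.70691628693146, 'cx': 320.475308257023, 'cy': 200.9469093344795, 'origin': array([ 0.31578881, -0.65874672,  0.37329342]), 'orientation': array([-0.13133386,  0.09474284, -0.57280499,  0.80353572])}
0.0 1.5593882
{'t': 0.15, 'qpos': array([ 1.16226573,  0.59997765, -0.00253097,  1.59997314,  0.00180291,
        0.94288978, -0.07980244]), 'dq': array([-0.00063476, -0.0006941 , -0.00208708, -0.0020615 ,  0.00019471,
       -0.00171293, -0.00071601]), 'tau': array([ 1.53676006e-03, -7.76999617e+01,  1.56611424e+00, -2.58238131e+01,
        1.24740400e-02,  6.76080948e-03,  1.73876956e-06]), 'tcp_pos': array([ 0.23603164, -0.68506677,  0.19557967]), 'tcp_rot': array([ 9.86263495e-01,  1.65178481e-01, -1.65420310e-04, -6.00638792e-04]), 'wrist_force': array([-0.22922251,  1.35774258,  0.25971382]), 'wrist_torque': array([-0.00345313,  0.03034663, -0.02779383]), 'finger_gap': 0.9977805707639024}
```

View pics/scene0.png

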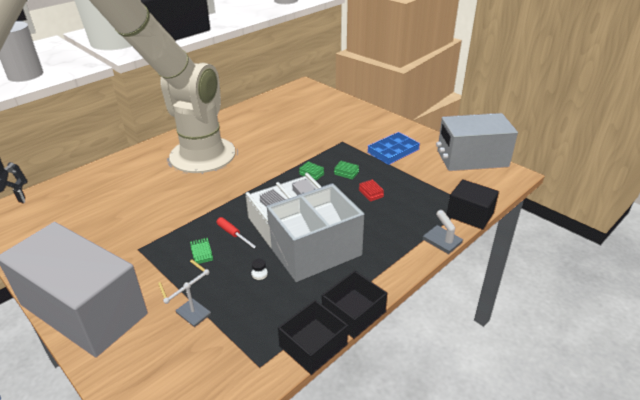

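View pics/top0.png

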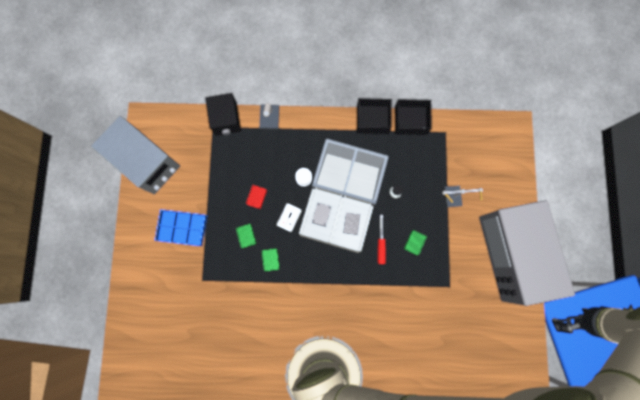

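View pics/wrist0.png

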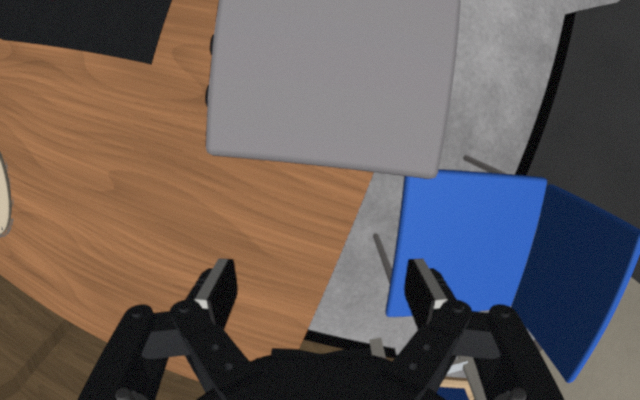

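Run:
```python
import cv2,numpy as np
a=cv2.imread("pics/top0.png")[120:290,220:440]; b=cv2.imread("pics/scene0.png")[150:290,210:400]
cv2.imwrite("pics/ctop.png",cv2.resize(a,None,fx=3.5,fy=3.5,interpolation=cv2.INTER_CUBIC))
cv2.imwrite("pics/cscene.png",cv2.resize(b,None,fx=4,fy=4,interpolation=cv2.INTER_CUBIC))
```

```text
(no output)
```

View pics/ctop.png

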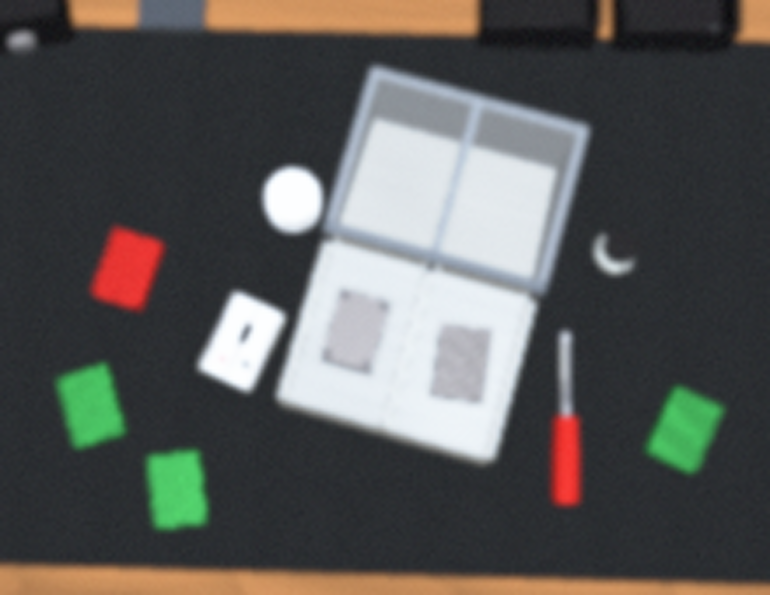

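View pics/cscene.png

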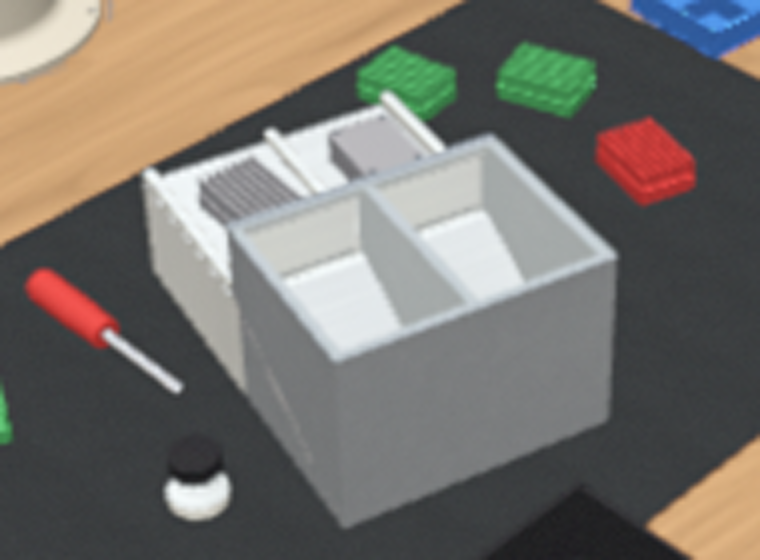

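```bash
cat > h.py <<'E'
import numpy as np,cv2
from scipy.spatial.transform import Rotation as R
def ray(p,u,v):
    d=np.stack([(u-p['cx'])/p['fx'],-(v-p['cy'])/p['fy'],-np.ones_like(u,float)],-1)
    return R.from_quat(p['orientation']).apply(d.reshape(-1,3)).reshape(d.shape)
def cloud(p,dep):
    v,u=np.mgrid[:400,:640]; return p['origin']+ray(p,u.astype(float),v.astype(float))*dep[...,None]
def onplane(p,uv,z):
    uv=np.asarray(uv,float); d=ray(p,uv[:,0],uv[:,1]); o=p['origin']; return o+d*((z-o[2])/d[:,2])[:,None]
E
python3 - <<'E'
from plant import bot
from h import *
im=cv2.imread("pics/top0.png");p=bot.camera_params("top"); P=cloud(p,np.load("top0.npy"))
c=P[130:260,290:400]
print(np.histogram(c[...,2],bins=np.arange(-.02,.2,.01)))
hsv=cv2.cvtColor(im,cv2.COLOR_BGR2HSV)
z=P[...,2]
sl=np.zeros((400,640),bool); sl[130:260,290:400]=1
for lo,hi in((.14,.165),):
    m=((z>lo)&(z<hi)&sl).astype(np.uint8)
    pts=P[m>0][:,:2].astype(np.float32); print(len(pts),cv2.minAreaRect(pts),z[m>0].mean())
m=((z>.06)&sl).astype(np.uint8)
cv2.imwrite("pics/m.png",cv2.resize(m[120:290,220:440]*255,None,fx=3,fy=3))
# ledge
m=((z>.078)&(z<.091)&sl); print('ledge z',m.sum(),z[m].mean())
# modules: grey & z 100..120
m=((z>.1)&(z<.125)&sl).astype(np.uint8)
n,l,s,cc=cv2.connectedComponentsWithStats(m)
for i in range(1,n):
    if s[i,4]>40: print(s[i],cc[i],P[l==i].mean(0),cv2.minAreaRect(P[l==i][:,:2].astype(np.float32)))
# bright outline of box by colour
g=((im.max(2)>90)&sl).astype(np.uint8)
cs,_=cv2.findContours(g,cv2.RETR_EXTERNAL,cv2.CHAIN_APPROX_NONE)
k=max(cs,key=cv2.contourArea); a=cv2.approxPolyDP(k,3,True)[:,0]; print(a.tolist())
print(onplane(p,a,.151).round(3).tolist()); print(onplane(p,a,.09).round(3).tolist())
E
```

```text
(array([   3, 2812, 4290,  268,  160,  134,  205,   22,   10,  130, 1821,
        540,  225,  395,   22,    8, 1357, 1840,    0,    0,    0]), array([-0.02, -0.01,  0.  ,  0.01,  0.02,  0.03,  0.04,  0.05,  0.06,
        0.07,  0.08,  0.09,  0.1 ,  0.11,  0.12,  0.13,  0.14,  0.15,
        0.16,  0.17,  0.18,  0.19]))
3197 ((0.6669188737869263, -0.06856701523065567), (0.21024149656295776, 0.1665521264076233), 75.22711944580078) 0.15050096416821454
ledge z 1970 0.0846578224038839
[312 203  20  24 328] [321.54878049 214.41463415] [0.52668249 0.02179141 0.11247584] ((0.5273504257202148, 0.02166980504989624), (0.04962073266506195, 0.07083688676357269), 74.9822769165039)
[343 213  18  23 193] [352.37823834 223.81865285] [ 0.49854137 -0.07978805  0.10884218] ((0.49936148524284363, -0.07847049832344055), (0.04836420342326164, 0.06887893378734589), 82.47382354736328)
[[327, 138], [314, 176], [306, 167], [298, 168], [294, 175], [298, 185], [311, 183], [313, 187], [298, 233], [359, 252], [388, 156]]
[[0.775, 0.01, 0.151], [0.646, 0.049, 0.151], [0.675, 0.076, 0.151], [0.672, 0.102, 0.151], [0.648, 0.114, 0.151], [0.615, 0.1, 0.151], [0.623, 0.058, 0.151], [0.61, 0.052, 0.151], [0.461, 0.095, 0.151], [0.406, -0.098, 0.151], [0.718, -0.19, 0.151]]
[[0.795, 0.009, 0.09], [0.66, 0.05, 0.09], [0.691, 0.078, 0.09], [0.687, 0.105, 0.09], [0.662, 0.118, 0.09], [0.628, 0.103, 0.09], [0.636, 0.06, 0.09], [0.622, 0.052, 0.09], [0.466, 0.098, 0.09], [0.408, -0.104, 0.09], [0.736, -0.2, 0.09]]
```

View pics/m.png

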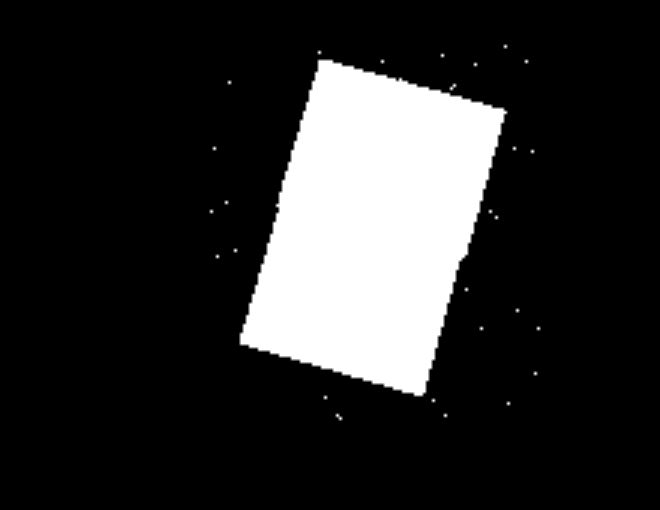

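The finned module is in the right lane at top px (352,224). It is grey with dark fin stripes in the scene view, where it sits at about px (270,197). The things it could be mistaken for:
- Plain module, left lane: px (322,214), with screws at the corners.
- Green look-alikes: px (246,236), (270,260) and (415,242).
- Red look-alike: px (257,197).

The crops above confirm this choice. Next I check for obstacles along the way and work out the box frame.

Run:
```python
from plant import bot
from h import *
p=bot.camera_params("top"); P=cloud(p,np.load("top0.npy"))
ps=bot.camera_params("scene"); S=cloud(ps,np.load("scene0.npy"))
g=P[210:300,485:570]; print('grey box',g[...,2].max(), np.percentile(g[...,2],[50,90]))
gg=g[g[...,2]>.15]; print(gg.min(0),gg.max(0))
th=np.radians(-14.8); ex=np.array([np.cos(th),np.sin(th)]); ey=np.array([-ex[1],ex[0]])
o=np.array([.593,-.049])
for nm,C in (('top',P),('scene',S)):
    Q=C.reshape(-1,3); d=Q[:,:2]-o; B=np.c_[d@ex,d@ey,Q[:,2]]
    m=(B[:,2]>.14)&(B[:,2]<.16)&(abs(B[:,0]-.07)<.12)&(abs(B[:,1])<.14)
    print(nm,'rim',np.percentile(B[m],[.5,99.5],axis=0).round(4).tolist(), cv2.minAreaRect(Q[m][:,:2].astype(np.float32)))
    for s in (1,-1):
        m=(B[:,2]>.105)&(B[:,2]<.12)&(abs(B[:,0]+.085)<.055)&(abs(B[:,1]-s*.05)<.042)
        if m.sum()>20: print(nm,s,m.sum(),np.percentile(B[m],[1,50,99],axis=0).round(4).tolist(),cv2.minAreaRect(B[m][:,:2].astype(np.float32)))
    m=(B[:,2]>.075)&(B[:,2]<.10)&(B[:,0]<-.12)&(B[:,0]>-.19)&(abs(B[:,1])<.12)
    print('ledge',np.percentile(B[m],[1,50,99],axis=0).round(4).tolist())
```

```text
grey box 1.4562430830096686 [0.17651142 0.18140022]
[ 0.27411035 -0.73397751  0.15002668] [0.54890456 0.03068513 1.45624308]
top rim [[-0.0058, -0.1041, 0.143], [0.1566, 0.1039, 0.1573]] ((0.6669188737869263, -0.06856701523065567), (0.21024149656295776, 0.1665521264076233), 75.22711944580078)
top 1 324 [[-0.1162, 0.0275, 0.1056], [-0.0823, 0.0516, 0.1127], [-0.0477, 0.0762, 0.1181]] ((-0.08139149844646454, 0.05172630399465561), (0.04965455085039139, 0.07054963707923889), 89.43209838867188)
top -1 130 [[-0.1171, -0.0792, 0.1059], [-0.0838, -0.0542, 0.1117], [-0.0491, -0.0266, 0.1191]] ((-0.08245310932397842, -0.05271971598267555), (0.06795622408390045, 0.0476149246096611), 7.273810863494873)
ledge [[-0.161, -0.1022, 0.0778], [-0.141, -0.0011, 0.085], [-0.1205, 0.1026, 0.0989]]
scene rim [[-0.0022, -0.1057, 0.1404], [0.1628, 0.104, 0.1552]] ((0.6700540781021118, -0.0697709172964096), (0.21448557078838348, 0.17109666764736176), 74.33975219726562)
scene 1 224 [[-0.112, 0.0253, 0.1063], [-0.0793, 0.0487, 0.1125], [-0.0477, 0.0743, 0.117]] ((-0.08007517457008362, 0.05008643493056297), (0.04999035596847534, 0.06746293604373932), 89.68914031982422)
scene -1 223 [[-0.1128, -0.0793, 0.1054], [-0.0805, -0.0534, 0.1106], [-0.0482, -0.027, 0.1162]] ((-0.07839016616344452, -0.05370240658521652), (0.06842587143182755, 0.049551837146282196), 8.465655326843262)
ledge [[-0.1588, -0.1055, 0.0783], [-0.1434, -0.0044, 0.0851], [-0.1211, 0.1029, 0.0992]]
```

Emit:
drive_tool(deltas=[0,0,-1,0,-0.5,0,0,-1,0,-0.5,0,0,-1,0,-0.5,0,0,-1,0,-0.5])

```text
t: 0.65
tcp_pos: [0.236, -0.6852, 0.3573]
tcp_rot: [0.986, 0.165, -0.0, -0.0]
wrist_force: [-0.4, -0.5, 0.0]
finger_gap: 0.25
```

Emit:
drive_tool(deltas=[0,0,0,0.84,-0.5,0,0,0,0.84,-0.5,0,0,0,0.84,-0.5,0,0,0,0.84,-0.5,0,0,0,0.86,-0.5,0.05,-0.9,0,0,-0.5,0.05,-0.9,0,0,-0.5,0.05,-0.9,0,0,-0.5,0.05,-0.9,0,0,-0.5,0.05,-0.9,0,0,-0.5,0.05,-0.9,0,0,-0.5,0.05,-0.9,0,0,-0.5,0.05,-0.9,0,0,-0.5,0.05,-0.9,0,0,-0.5,0.05,-0.9,0,0,-0.5,0.05,-0.9,0,0,-0.5,0.05,-0.9,0,0,-0.5,0.05,-0.9,0,0,-0.5,0.05,-0.9,0,0,-0.5,0.05,-0.9,0,0,-0.5])

```text
t: 3.15
tcp_pos: [0.4027, -0.1697, 0.3562]
tcp_rot: [0.992, -0.128, -0.0, 0.0]
wrist_force: [0.7, -0.1, -0.5]
finger_gap: 0.25
```

Emit:
drive_tool(deltas=[0.03,-0.94,0,0,-0.5,0.03,-0.94,0,0,-0.5,0.03,-0.94,0,0,-0.5,0,0,0.9,0,-0.5,0,0,0.9,0,-0.5,0,0,0.9,0,-0.5,0,0,0.7,0,-0.5,0,0,0,0,-0.5])

```text
t: 4.15
tcp_pos: [0.4335, -0.0626, 0.2189]
tcp_rot: [0.992, -0.128, -0.002, 0.0]
wrist_force: [0.8, -0.4, 0.3]
finger_gap: 0.248
```

Run:
```python
from plant import bot
from h import *
print(bot.camera_params("wrist"))
for n in ("wrist","scene","top"):
    im,d=bot.grab_frame(n); cv2.imwrite(f"pics/{n}1.png",im[:,:,::-1]); np.save(f"{n}1.npy",d)
b=cv2.imread("pics/scene1.png")[110:250,210:400]
cv2.imwrite("pics/cscene1.png",cv2.resize(b,None,fx=4,fy=4,interpolation=cv2.INTER_CUBIC))
print(bot.read_state())
```

```text
{'fx': 309.70691628693146, 'fy': 309.70691628693146, 'cx': 320.475308257023, 'cy': 200.9469093344795, 'origin': array([ 0.51572014, -0.08405264,  0.39636434]), 'orientation': array([ 0.10008691, -0.12996383,  0.78117614, -0.60237517])}
{'t': 4.3, 'qpos': array([ 0.21364589,  0.23286369, -0.24248069,  2.18408228,  0.08320539,
        0.73174733, -1.91266561]), 'dq': array([ 0.00103112, -0.00961567, -0.00102337, -0.0032296 , -0.00033177,
       -0.00314774, -0.00126418]), 'tau': array([-5.67739131e-02, -4.12214899e+01, -7.83214029e-01, -2.08648342e+01,
        1.25793045e-02,  7.68183352e-03, -9.72204725e-04]), 'tcp_pos': array([ 0.43545755, -0.06271974,  0.22124339]), 'tcp_rot': array([ 9.91727305e-01, -1.28361168e-01,  6.01810557e-04, -2.99145095e-05]), 'wrist_force': array([ 0.92325079, -0.21591008,  0.54657913]), 'wrist_torque': array([-0.02276127,  0.01090316, -0.02269657]), 'finger_gap': 0.24917887646387393}
```

View pics/wrist1.png

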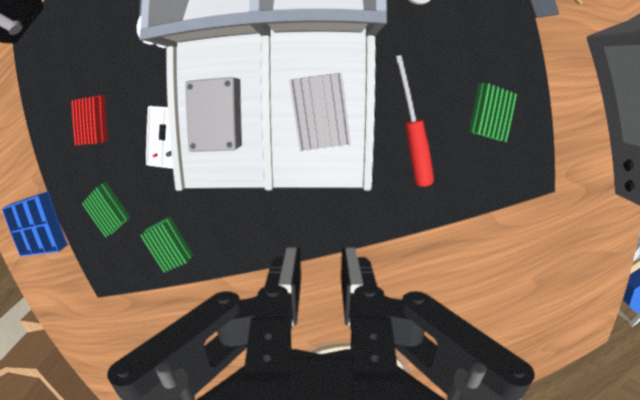

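View pics/cscene1.png

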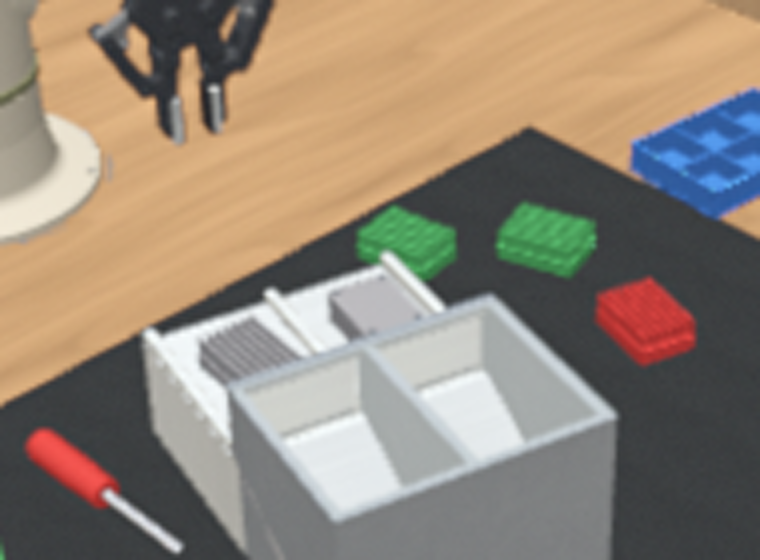

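Run:
```python
from plant import bot
from h import *
p=bot.camera_params("wrist")
im=cv2.imread("pics/wrist1.png")
cv2.imwrite("pics/cw1.png",cv2.resize(im[0:200,130:400],None,fx=2.9,fy=2.9,interpolation=cv2.INTER_CUBIC))
def fray(uv):
    uv=np.asarray(uv,float); a=(uv[:,0]-p['cx'])/p['fx']; b=(uv[:,1]-p['cy'])/p['fy']; r=np.hypot(a,b)+1e-12
    d=np.c_[np.sin(r)*a/r,-np.sin(r)*b/r,-np.cos(r)]
    return R.from_quat(p['orientation']).apply(d)
def pl(uv,z):
    d=fray(uv); o=p['origin']; return o+d*((z-o[2])/d[:,2])[:,None]
th=np.radians(-14.8); ex=np.array([np.cos(th),np.sin(th)]); ey=np.array([-ex[1],ex[0]]); o=np.array([.593,-.049])
def bx(Q): d=Q[:,:2]-o; return np.c_[d@ex,d@ey].round(4).tolist()
print('rail ends',bx(pl([(180,189),(268,188),(368,188)],.097)))
print('lintel top front',bx(pl([(165,40),(268,34),(380,24)],.151)))
print('finned top corners',bx(pl([(292,79),(339,73),(350,144),(301,151)],.113)))
print('plain corners',bx(pl([(187,80),(239,78),(241,150),(187,150)],.113)))
print('tcp',bx(bot.read_state()['tcp_pos'][None]))
```

```text
rail ends [[-0.1528, 0.1003], [-0.1524, 0.0007], [-0.1523, -0.1018]]
lintel top front [[-0.0039, 0.0792], [-0.0094, -0.0117], [-0.0004, -0.1002]]
finned top corners [[-0.0446, -0.0273], [-0.0392, -0.0698], [-0.105, -0.0806], [-0.1118, -0.035]]
plain corners [[-0.0387, 0.0751], [-0.0414, 0.0221], [-0.1099, 0.0225], [-0.1078, 0.0792]]
tcp [[-0.1488, -0.0535]]
```

View pics/cw1.png

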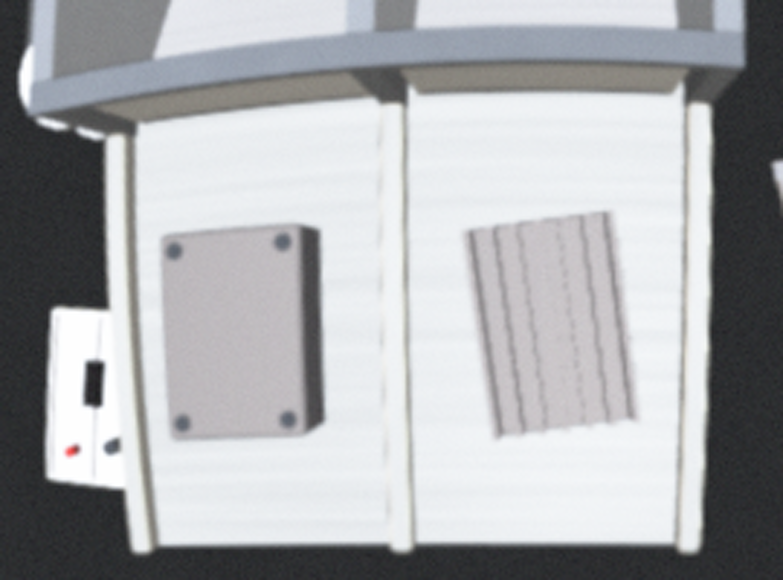

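Emit:
drive_tool(deltas=[0,0,0.9,0,-0.5,0,0,0.9,0,-0.5,0,0,0.7,0,-0.5,0,0,0.4,0,-0.5,0,0,0.2,0,-0.5,0,0,0.05,0,-0.5,0,0,0,0,-0.5])

```text
t: 5.18
tcp_pos: [0.4353, -0.0628, 0.0949]
tcp_rot: [0.992, -0.128, 0.001, 0.0]
wrist_force: [-0.0, 0.6, -0.1]
finger_gap: 0.253
```

Run:
```python
from plant import bot
from h import *
for n in ("wrist","scene"):
    im,d=bot.grab_frame(n); cv2.imwrite(f"pics/{n}2.png",im[:,:,::-1])
s=bot.read_state();print(s['tcp_pos'],s['wrist_force'])
a=cv2.imread("pics/wrist2.png")[:,120:520]; b=cv2.imread("pics/scene2.png")[130:250,210:400]
cv2.imwrite("pics/c2.png",np.hstack([a,cv2.resize(b,(400,400*120//190)) if 0 else cv2.resize(b,(400,400))]))
```

```text
[ 0.43527826 -0.06280117  0.09490141] [-0.94800606  0.09492513  0.20710137]
```

View pics/c2.png

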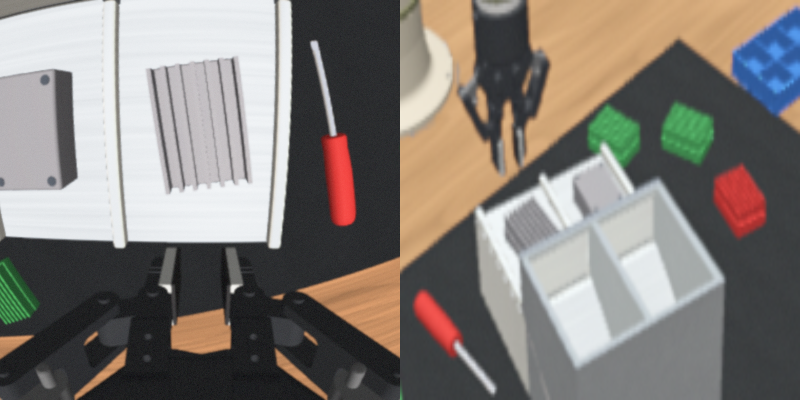

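```bash
cat >> h.py <<'E'
th=np.radians(-14.8); ex=np.array([np.cos(th),np.sin(th)]); ey=np.array([-ex[1],ex[0]]); O=np.array([.593,-.049])
def w(x,y,z): return np.r_[O+x*ex+y*ey,z]
def bx(Q): d=np.asarray(Q)[:,:2]-O; return np.c_[d@ex,d@ey].round(4).tolist()
def proj(p,X,fish):
    c=R.from_quat(p['orientation']).inv().apply(np.asarray(X)-p['origin']); a,b,z=c[0],-c[1],-c[2]
    if fish: r=np.hypot(a,b); t=np.arctan2(r,z); return (p['cx']+p['fx']*t*a/r,p['cy']+p['fy']*t*b/r)
    return (p['cx']+p['fx']*a/z,p['cy']+p['fy']*b/z)
def pix(p,uv,z):
    uv=np.asarray(uv,float); a=(uv[:,0]-p['cx'])/p['fx']; b=(uv[:,1]-p['cy'])/p['fy']; r=np.hypot(a,b)+1e-12
    d=R.from_quat(p['orientation']).apply(np.c_[np.sin(r)*a/r,-np.sin(r)*b/r,-np.cos(r)]); o=p['origin']; return o+d*((z-o[2])/d[:,2])[:,None]
E
python3 - <<'E'
from plant import bot
from h import *
s=bot.read_state(); t=s['tcp_pos']
for n,f in(("wrist",1),("scene",0)):
    p=bot.camera_params(n); print(n,'tcp',proj(p,t,f),'tcp front',proj(p,t+np.r_[ex*.011,0],f))
    for q in((-.16,-.003,.085),(-.16,-.098,.085),(-.16,-.05,.085),(-.16,-.05,.0),(-.082,-.053,.113),(-.117,-.058,.113)): print(q,np.round(proj(p,w(*q),f)))
p=bot.camera_params("wrist")
print('ledge front edge',bx(pix(p,[(235,240),(320,243),(385,247)],.085)),'finger tips front',bx(pix(p,[(290,249),(352,249)],.097)))
print('mod top rear',bx(pix(p,[(287,192),(370,182)],.113)),'front',bx(pix(p,[(268,68),(358,57)],.113)))
im=cv2.imread("pics/wrist2.png"); cv2.imwrite("pics/c2b.png",cv2.resize(im[160:360,220:450],None,fx=3,fy=3,interpolation=cv2.INTER_CUBIC))
E
```

```text
wrist tcp (np.float64(320.82459793334823), np.float64(237.11502078001377)) tcp front (np.float64(320.84644589412335), np.float64(221.0888122952208))
(-0.16, -0.003, 0.085) [247. 245.]
(-0.16, -0.098, 0.085) [385. 245.]
(-0.16, -0.05, 0.085) [315. 246.]
(-0.16, -0.05, 0.0) [317. 204.]
(-0.082, -0.053, 0.113) [320. 133.]
(-0.117, -0.058, 0.113) [329. 198.]
scene tcp (np.float64(262.2954980856519), np.float64(189.16090156646123)) tcp front (np.float64(263.8255365377757), np.float64(191.00371267146724))
(-0.16, -0.003, 0.085) [276. 185.]
(-0.16, -0.098, 0.085) [248. 194.]
(-0.16, -0.05, 0.085) [262. 190.]
(-0.16, -0.05, 0.0) [264. 212.]
(-0.082, -0.053, 0.113) [272. 196.]
(-0.117, -0.058, 0.113) [265. 190.]
ledge front edge [[-0.1566, 0.0056], [-0.158, -0.0531], [-0.1615, -0.0979]] finger tips front [[-0.1565, -0.0339], [-0.1565, -0.0736]]
mod top rear [[-0.1136, -0.0353], [-0.1079, -0.0801]] front [[-0.0475, -0.0267], [-0.042, -0.0723]]
```

View pics/c2b.png

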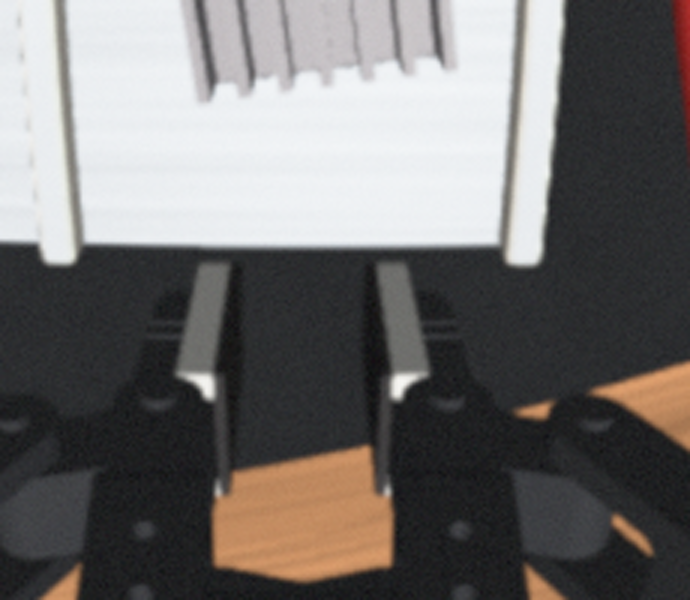

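Run:
```python
from plant import bot
from h import *
p=bot.camera_params("scene"); im,d=bot.grab_frame("scene"); C=cloud(p,d)
q=C[130:200,235:290].reshape(-1,3); B=np.c_[np.array(bx(q)),q[:,2]]
m=(B[:,0]<-.115)&(B[:,0]>-.26)&(abs(B[:,1]+.05)<.08)&(B[:,2]>.03)
f=B[m]
for z in np.arange(.05,.26,.01):
    k=f[(f[:,2]>=z)&(f[:,2]<z+.01)]
    if len(k): print(round(z,2),len(k),k[:,0].min(),k[:,0].max(),k[:,1].min(),k[:,1].max())
cv2.imwrite("pics/s3.png",cv2.resize(im[120:215,220:310,::-1],None,fx=6,fy=6,interpolation=cv2.INTER_CUBIC))
pw=bot.camera_params("wrist"); iw,dw=bot.grab_frame("wrist"); print(dw[245:270:4,285:300:4], dw[150,320])
s=bot.read_state(); print(s['tcp_pos'],R.from_quat(s['tcp_rot']).as_matrix(),pw)
```

```text
0.07 4 -0.1538 -0.1269 -0.1058 -0.0061
0.08 184 -0.161 -0.1158 -0.1051 0.0298
0.09 50 -0.1564 -0.1177 -0.1046 0.004
0.1 3 -0.1496 -0.1155 -0.0996 -0.0428
0.12 2 -0.1611 -0.1461 -0.0694 -0.0398
0.13 22 -0.161 -0.1351 -0.0758 -0.0294
0.14 34 -0.166 -0.1323 -0.0785 -0.0297
0.15 37 -0.1613 -0.1314 -0.0805 -0.0292
0.16 34 -0.1587 -0.1283 -0.0794 -0.0305
0.17 57 -0.1595 -0.1332 -0.0932 -0.0092
0.18 84 -0.1596 -0.1293 -0.0997 -0.0064
0.19 74 -0.1643 -0.1276 -0.1037 0.001
0.2 85 -0.1594 -0.1281 -0.1096 0.0043
0.21 84 -0.1531 -0.1239 -0.1147 0.0108
0.22 149 -0.166 -0.1225 -0.1187 0.0125
0.23 124 -0.1552 -0.1254 -0.1173 -0.0006
0.24 56 -0.1543 -0.1277 -0.0964 -0.0111
0.25 22 -0.1624 -0.1183 -0.0929 -0.0335
[[0.30103812 0.30077493 0.30210635 0.30229983]
 [0.30127838 0.15213957 0.15157975 0.15360643]
 [0.14767492 0.14835773 0.14817591 0.14770377]
 [0.14474574 0.14430468 0.1450062  0.1444753 ]
 [0.13974516 0.14113419 0.14152047 0.14255004]
 [0.1383978  0.13776346 0.13709033 0.13910976]
 [0.13441123 0.13478065 0.13517387 0.13886632]] 0.17372623
[ 0.4351244  -0.06279084  0.09473986] [[ 9.67004438e-01 -2.54757905e-01  9.08949322e-04]
 [-2.54757927e-01 -9.67004855e-01 -9.27636271e-05]
 [ 9.02590675e-04 -1.41859206e-04 -9.99999583e-01]] {'fx': 309.70691628693146, 'fy': 309.70691628693146, 'cx': 320.475308257023, 'cy': 200.9469093344795, 'origin': array([ 0.51647895, -0.08415874,  0.2727361 ]), 'orientation': array([ 0.09821267, -0.12823781,  0.78159376, -0.60251184])}
```

View pics/s3.png

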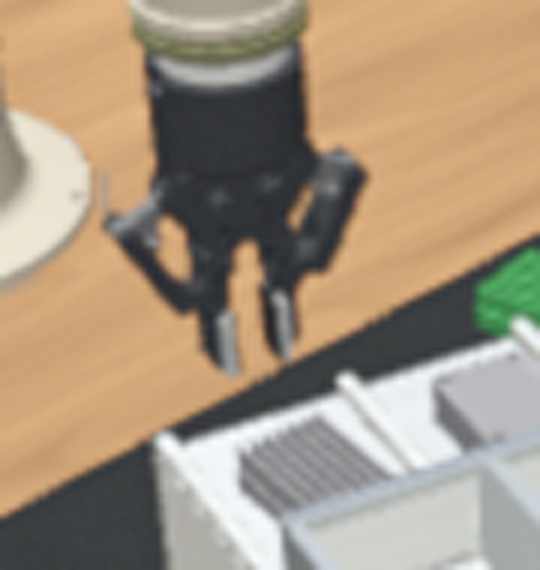

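Both cameras put the visible tips at z ≈ 0.128, about 33 mm above the reported TCP. I'll go down in small steps, checking force and pictures.

Run:
```python
from plant import bot
from h import *
p=bot.camera_params("wrist"); 
u=np.array([[290,251.],[352,251.],[292,265]]); dep=np.array([.151,.151,.141])
a=(u[:,0]-p['cx'])/p['fx'];b=(u[:,1]-p['cy'])/p['fy'];r=np.hypot(a,b)
d=np.c_[np.sin(r)*a/r,-np.sin(r)*b/r,-np.cos(r)]; d=d/-d[:,2:]*dep[:,None]
X=p['origin']+R.from_quat(p['orientation']).apply(d); print(bx(X),X[:,2])
```

```text
[[-0.1366, -0.0384], [-0.1366, -0.069], [-0.1381, -0.0403]] [0.13741458 0.13738637 0.14847584]
```

Emit:
drive_tool(deltas=[0,0,0.1,0,-0.5,0,0,0.1,0,-0.5,0,0,0.05,0,-0.5,0,0,0,0,-0.5])

```text
t: 5.88
tcp_pos: [0.4347, -0.0627, 0.084]
tcp_rot: [0.992, -0.128, -0.0, 0.0]
wrist_force: [0.4, 0.4, 0.6]
finger_gap: 0.247
```

Emit:
drive_tool(deltas=[0,0,0.1,0,-0.5,0,0,0.1,0,-0.5,0,0,0.1,0,-0.5,0,0,0.1,0,-0.5,0,0,0,0,-0.5])

```text
t: 6.5
tcp_pos: [0.4346, -0.0627, 0.0679]
tcp_rot: [0.992, -0.128, -0.0, 0.0]
wrist_force: [0.6, 0.4, 0.6]
finger_gap: 0.25
```

```bash
cat > look.py <<'E'
import sys
from plant import bot
from h import *
n=sys.argv[1]
p=bot.camera_params("scene"); im,d=bot.grab_frame("scene"); C=cloud(p,d)
pw=bot.camera_params("wrist"); iw,dw=bot.grab_frame("wrist")
q=C[120:215,225:300].reshape(-1,3); col=im[120:215,225:300].reshape(-1,3).astype(int); B=np.c_[np.array(bx(q)),q[:,2]]
m=(B[:,0]<-.02)&(B[:,0]>-.26)&(abs(B[:,1]+.05)<.06)&(B[:,2]>.08)&(col.max(1)<110)
f=B[m]
for z in np.arange(.08,.2,.01):
    k=f[(f[:,2]>=z)&(f[:,2]<z+.01)]
    if len(k): print(round(z,2),len(k),k.min(0)[:2],k.max(0)[:2])
a=cv2.resize(im[130:230,230:330,::-1],(400,400),interpolation=cv2.INTER_CUBIC)
cv2.imwrite(f"pics/{n}.png",np.hstack([iw[:,120:520,::-1],a]))
s=bot.read_state(); print(s['t'],s['tcp_pos'],bx(s['tcp_pos'][None]),s['wrist_force'])
E
python3 look.py k1
```

```text
0.1 9 [-0.1523 -0.0653] [-0.1378 -0.0346]
0.11 25 [-0.1626 -0.0752] [-0.1339 -0.0302]
0.12 21 [-0.1614 -0.0783] [-0.1374 -0.0297]
0.13 18 [-0.157  -0.0782] [-0.1363 -0.0302]
0.14 21 [-0.1557 -0.0836] [-0.1356 -0.0321]
0.15 75 [-0.1623 -0.0959] [-0.1311 -0.0087]
0.16 62 [-0.1638 -0.101 ] [-0.1302 -0.0048]
0.17 73 [-0.1601 -0.1071] [-0.1268 -0.002 ]
0.18 60 [-0.1555 -0.1094] [-0.1264  0.0042]
0.19 82 [-0.1504 -0.109 ] [-0.125   0.0057]
6.6 [ 0.43479881 -0.06269507  0.06820505] [[-0.1495, -0.0537]] [ 0.21085194  0.3639327  -0.11190329]
```

View pics/k1.png

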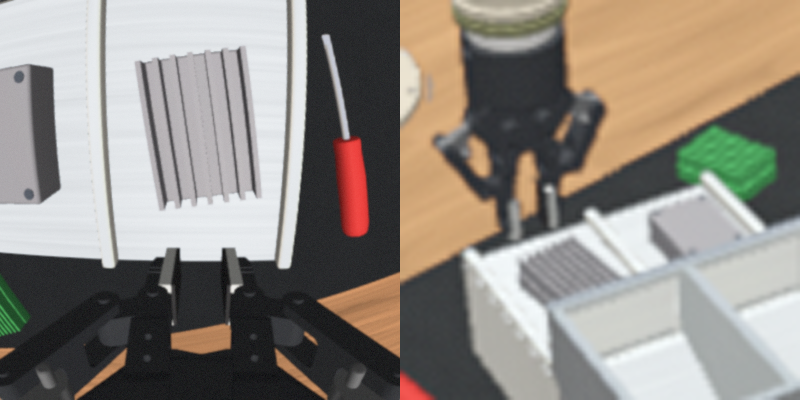

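Emit:
drive_tool(deltas=[0,0,0.1,0,-0.5,0,0,0.05,0,-0.5,0.1,0,0,0,-0.5,0.15,0,0,0,-0.5,0.15,0,0,0,-0.5,0.15,0,0,0,-0.5,0.15,0,0,0,-0.5,0.15,0,0,0,-0.5,0.15,0,0,0,-0.5,0,0,0,0,-0.5])

```text
t: 7.85
tcp_pos: [0.4741, -0.073, 0.0622]
tcp_rot: [0.992, -0.128, 0.0, -0.0]
wrist_force: [0.4, -0.5, -0.0]
finger_gap: 0.248
```

```bash
python3 look.py k2
```

```text
0.1 3 [-0.1116 -0.043 ] [-0.1015 -0.0416]
0.11 11 [-0.1119 -0.078 ] [-0.0998 -0.0307]
0.12 19 [-0.1202 -0.077 ] [-0.096  -0.0324]
0.13 20 [-0.1143 -0.0789] [-0.0946 -0.0328]
0.14 56 [-0.1232 -0.0933] [-0.0909 -0.0095]
0.15 87 [-0.1203 -0.0969] [-0.0878 -0.003 ]
0.16 75 [-0.1268 -0.1047] [-0.0876  0.0031]
0.17 66 [-0.118  -0.1087] [-0.0878  0.002 ]
0.18 77 [-0.1106 -0.1098] [-0.0866  0.0049]
0.19 101 [-0.1083 -0.1095] [-0.0844  0.0071]
7.95 [ 0.47341269 -0.07291694  0.06221479] [[-0.1095, -0.0537]] [-0.52519662 -0.66695849 -0.35645667]
```

View pics/k2.png

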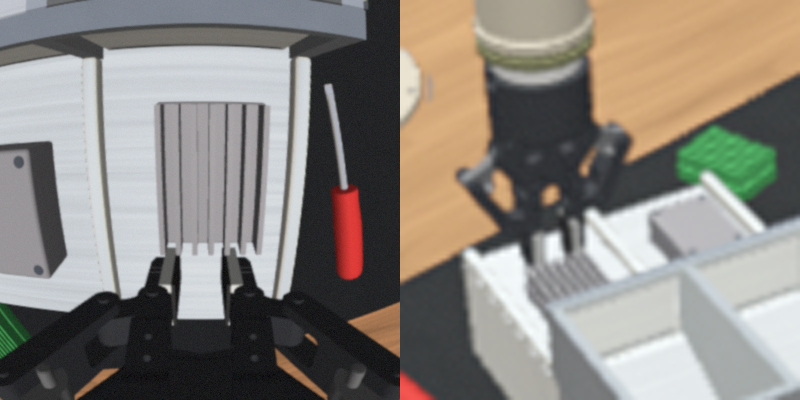

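The module has squared up and is sitting against both tips. I keep pushing gently.

Emit:
drive_tool(deltas=[0.15,0,0,0,-0.5,0.15,0,0,0,-0.5,0.15,0,0,0,-0.5,0.15,0,0,0,-0.5,0.15,0,0,0,-0.5,0.15,0,0,0,-0.5,0.15,0,0,0,-0.5,0.15,0,0,0,-0.5,0.1,0,0,0,-0.5,0,0,0,0,-0.5])

```text
t: 9.2
tcp_pos: [0.5242, -0.0862, 0.0622]
tcp_rot: [0.992, -0.128, 0.0, -0.0]
wrist_force: [0.0, 0.4, -0.1]
finger_gap: 0.253
```

```bash
python3 look.py k3
```

```text
0.1 2 [-0.0659 -0.0427] [-0.062  -0.0407]
0.11 12 [-0.063 -0.078] [-0.0459 -0.0411]
0.12 18 [-0.0637 -0.0772] [-0.0462 -0.0408]
0.13 12 [-0.0616 -0.0783] [-0.0445 -0.033 ]
0.14 49 [-0.068  -0.0922] [-0.0394 -0.0124]
0.15 81 [-0.0707 -0.0981] [-0.0374 -0.0037]
0.16 63 [-0.072  -0.1032] [-0.0342 -0.0011]
0.17 71 [-0.0652 -0.1087] [-0.0343  0.0075]
0.18 94 [-0.0566 -0.1089] [-0.0345  0.0082]
0.19 98 [-0.065  -0.1074] [-0.0321  0.0086]
9.3 [ 0.52383643 -0.08614552  0.06224268] [[-0.0574, -0.0536]] [-0.1512076  -1.17800055 -0.02731723]
```

View pics/k3.png

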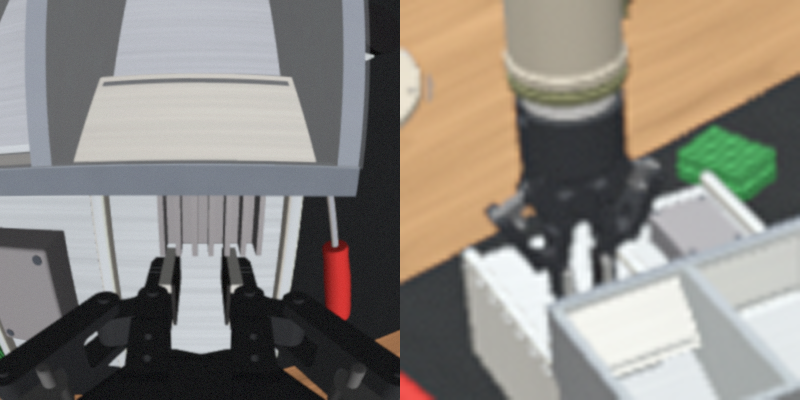

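Emit:
drive_tool(deltas=[0.15,0,0,0,-0.5,0.15,0,0,0,-0.5,0.15,0,0,0,-0.5,0.1,0,0,0,-0.5,0.1,0,0,0,-0.5,0,0,0,0,-0.5])

```text
t: 10.05
tcp_pos: [0.5494, -0.0928, 0.0622]
tcp_rot: [0.992, -0.128, 0.0, -0.0]
wrist_force: [0.6, 0.1, 0.8]
finger_gap: 0.245
```

```bash
python3 look.py k4
```

```text
0.12 1 [-0.0333 -0.0427] [-0.0333 -0.0427]
0.13 9 [-0.0346 -0.0768] [-0.0209 -0.04  ]
0.14 28 [-0.0411 -0.0904] [-0.0202 -0.0091]
0.15 40 [-0.0427 -0.0901] [-0.0202 -0.0068]
0.16 29 [-0.0414 -0.0955] [-0.0202 -0.0031]
0.17 22 [-0.0421 -0.1066] [-0.0204 -0.0019]
0.18 23 [-0.0338 -0.1064] [-0.0201  0.0041]
0.19 56 [-0.0425 -0.1095] [-0.0202  0.0089]
10.15 [ 0.54888033 -0.09274055  0.06221051] [[-0.0315, -0.0536]] [-0.39500754  0.6691024  -0.13809592]
```

View pics/k4.png

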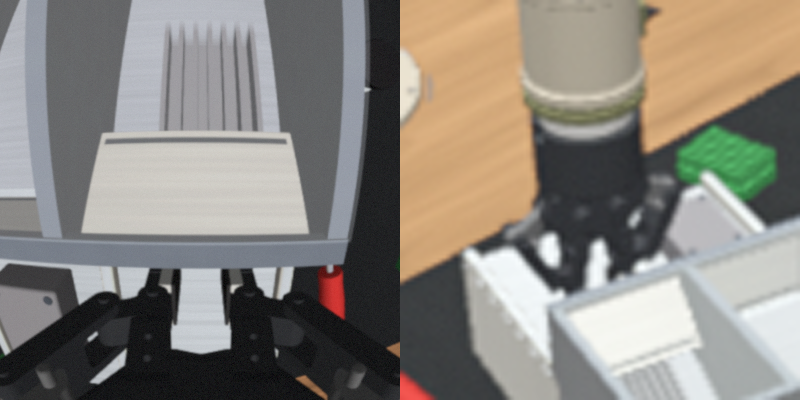

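It has tipped onto the chute. I wait briefly and look again to see whether it is sliding.

Emit:
drive_tool(deltas=[0,0,0,0,-0.5,0,0,0,0,-0.5,0,0,0,0,-0.5])

```text
t: 10.52
tcp_pos: [0.5489, -0.0928, 0.0623]
tcp_rot: [0.992, -0.128, -0.0, 0.0]
wrist_force: [0.2, 0.9, -0.4]
finger_gap: 0.25
```

```bash
python3 look.py k5
```

```text
0.12 2 [-0.0405 -0.0434] [-0.0317 -0.039 ]
0.13 12 [-0.0329 -0.0811] [-0.0217 -0.0394]
0.14 32 [-0.0419 -0.0899] [-0.0201 -0.0126]
0.15 39 [-0.0437 -0.0889] [-0.0202 -0.005 ]
0.16 28 [-0.0439 -0.1011] [-0.0203 -0.0095]
0.17 30 [-0.042  -0.1038] [-0.0201  0.0041]
0.18 23 [-0.0348 -0.1088] [-0.0201  0.0051]
0.19 55 [-0.0415 -0.109 ] [-0.0202  0.0092]
10.625 [ 0.54895378 -0.09274735  0.06228049] [[-0.0314, -0.0535]] [ 0.61546522 -0.50985481 -0.39451988]
```

View pics/k5.png

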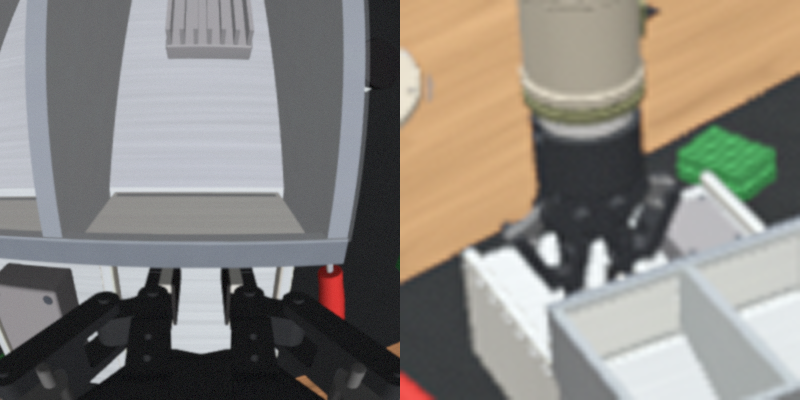

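The module slid away down the chute and the flap fell shut. I draw the fingers straight back, then lift clear.

Emit:
drive_tool(deltas=[-0.4,0,0,0,-0.5,-0.6,0,0,0,-0.5,-0.6,0,0,0,-0.5,-0.6,0,0,0,-0.5,-0.6,0,0,0,-0.5,0,0,-0.6,0,-0.5,0,0,-0.8,0,-0.5,0,0,-0.9,0,-0.5,0,0,-0.9,0,-0.5,0,0,0,0,-0.5,0,0,0,0,-0.5])

```text
t: 12.0
tcp_pos: [0.4396, -0.0643, 0.1898]
tcp_rot: [0.992, -0.128, -0.0, 0.0]
wrist_force: [0.0, -0.3, -0.5]
finger_gap: 0.247
```

```bash
python3 look.py k6
python3 - <<'E'
from plant import bot
from h import *
p=bot.camera_params("scene"); im,d=bot.grab_frame("scene"); cv2.imwrite("pics/s6.png",im[:,:,::-1])
i0=cv2.imread("pics/scene0.png"); df=(cv2.absdiff(i0,np.ascontiguousarray(im[:,:,::-1])).max(2)>40).astype(np.uint8)
n,l,s,c=cv2.connectedComponentsWithStats(df); print([x.tolist() for x in s[1:] if x[4]>15])
C=cloud(p,d); q=C[170:270,250:370].reshape(-1,3); B=np.c_[np.array(bx(q)),q[:,2]]
m=(B[:,0]>.01)&(B[:,0]<.148)&(B[:,1]<-.01)&(B[:,1]>-.09)&(B[:,2]<.13); print(m.sum())
for x in np.arange(.01,.15,.01):
    k=B[m&(B[:,0]>=x)&(B[:,0]<x+.01)]; 
    if len(k): print(x.round(2),len(k),np.percentile(k[:,2],[5,50,95]).round(3))
E
```

```text
12.1 [ 0.43959023 -0.06417548  0.18929836] [[-0.1444, -0.0539]] [-0.0889937   0.02547034  0.02074775]
[[0, 0, 22, 49, 651], [21, 0, 7, 6, 22], [89, 0, 112, 64, 4150], [210, 0, 57, 66, 1842], [244, 26, 31, 23, 337], [244, 55, 24, 13, 150], [189, 57, 29, 56, 883], [165, 65, 22, 24, 185], [239, 68, 20, 7, 74], [267, 70, 6, 8, 25], [161, 77, 29, 36, 315], [234, 81, 47, 75, 1847], [0, 158, 28, 46, 640], [259, 189, 27, 18, 269]]
0
```

View pics/k6.png

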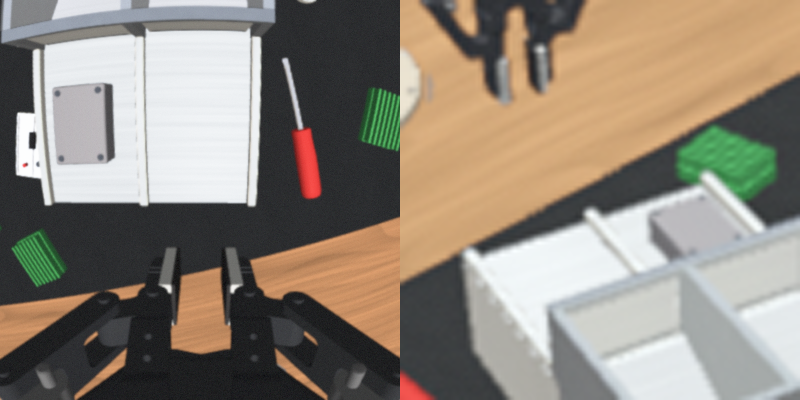

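View pics/s6.png

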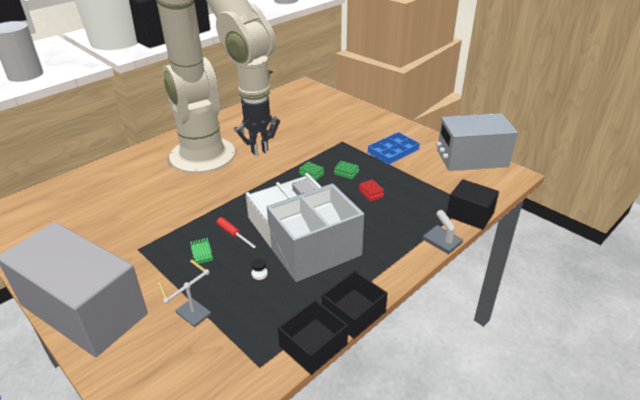

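Run:
```python
from plant import bot
from h import *
p=bot.camera_params("top"); im,d=bot.grab_frame("top"); cv2.imwrite("pics/t7.png",cv2.resize(im[120:290,220:440,::-1],None,fx=3.5,fy=3.5,interpolation=cv2.INTER_CUBIC))
print(bx(onplane(p,[(371,162),(379,165)],.05)), proj(p,w(.11,-.05,.06),0))
```

```text
[[0.1519, -0.0619], [0.1492, -0.0915]] (np.float64(364.9337765185918), np.float64(171.61384968341738))
```

View pics/t7.png

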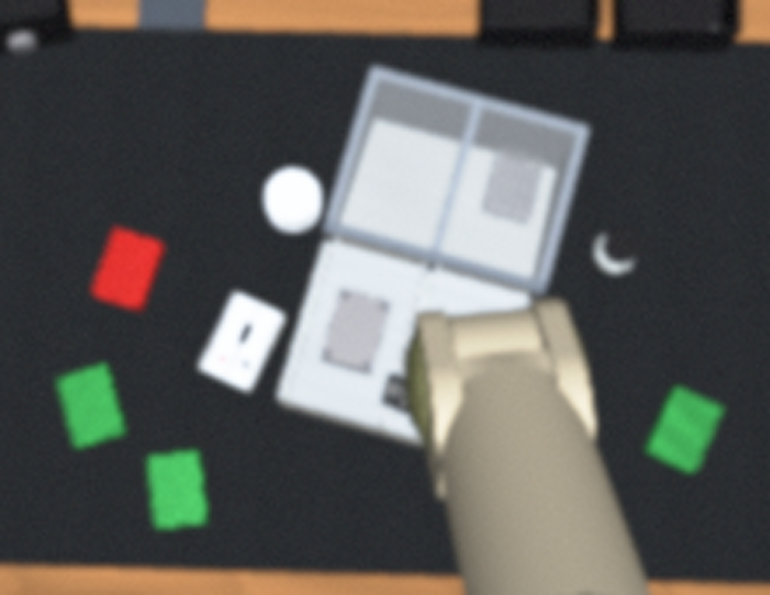

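The module rests at the bottom of the right chute, at top px (366,174), about 0.11 m past the flap. Both flaps are shut and the plain module has not moved.

```bash
python3 -c "
from plant import bot
print(bot.hand_in()); s=bot.read_state(); print(s['t'],s['wrist_force'])"
```

```text
the job is handed in; nothing more can be done
None
the job is handed in; nothing more can be done
```

I pushed the finned module along the right lane with two fingertips at no more than about 50 mm/s. It swung the flap open and slid down the chute by itself. I then drew the fingers back, lifted clear and handed in at about 12 s; the hand-in gives no verdict.

**Last checks:**
- **Finned module:** it rests near the end wall of the right chute, about 0.11 m past the flap plane. I took only one picture there, so I did not measure its height or that it was still. The scene-depth check inside the chute gave no points.
- **Flaps:** the right flap showed shut in the wrist view once the module had slid away. I never pushed the left one.
- **Everything else:** the before-and-after scene pictures differ only at the arm and at the spot the finned module left. The plain module and the bystanders look unmoved. Wrist forces were about 1 N at every reading.

**What disagreed:**
- **Fingertip height:** both cameras showed the fingertips about 33 mm above the reported TCP, so I set the pushing height from the cameras.
- **Box position:** the wrist and top cameras differed by 4 to 7 mm along the lane, which was within the margin I left.

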